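# Shut down the bench power console

### The arm

A 6-joint arm with a two-finger parallel gripper is mounted at the origin on a cart in front of the work surface, level with it; the furniture and walls round the work are solid. World frame = base frame: x ahead of the robot, y to its left, z up, the work surface at z = 0. Lengths are in m, angles in rad, forces in N, time in s.
With the tool pointing down it reaches from about 0.375 to 0.975 m from the base axis. Payload 3.8 kg.
Tool frame: the origin (TCP) lies on the mounting face of the last link; the fingertips stand 173 mm ahead of it and the grasp point (between the pads) lies 155 mm ahead of it (bot.hold_point_z is the distance from the TCP to the grasp point, in m); z points along the fingers, y is the line along which they close (so a half turn about z gives the same grasp; the last joint's range is limited). The gripper opens to 85 mm and grips with 20 to 120 N. Pads are 22 mm wide; open, the fingers measure 114 mm over their backs; the gripper's body (76 mm by 85 mm) begins 54 mm behind the grasp point. The pads swing forward as they close: fully open they stand 13 mm farther back than shut.
Start: joints at [-1.34, 0.264, 1.604, -0, 1.274, -0.037], TCP at [0.179, -0.651, 0.405] pointing down, gripper open.
Joint ranges: [-2.63, 2.63], [-0.94, 2.18], [0.31, 2.57], [-1.31, 4.45], [0, 2.66], [-2.55, 2.55]. Speed limits (rad/s): [2.57, 2.57, 3.14, 3.14, 3.14, 3.14].

### API

Orientations are given as a rotation vector (axis times angle).
In Python, from workcell import bot, optics gives the robot as it stands.
- The arm moves only by the shell command python3 -m jog 'ROWS' [OPENING] [FORCE]. ROWS is JSON, a list of rows, each an object of numbers: "dx", "dy", "dz": the shift along the tool's x, y, z in mm; "ax", "ay", "az": the turn, a rotation vector about the tool's x, y, z in degrees. A call has 1 to 20 rows; each row shifts and turns the commanded pose from where the row before left it, along the tool's axes as they then stand; what a row does not reach is not made up. A row lasts 1/12 s, in which the tool goes at most 41.7 mm and 7.16 degrees, less where a joint would pass 70% of its speed; a pose out of reach is approached as far as the arm can. A call with a gripper value outside its range is refused whole. OPENING is the opening, from 0 (shut) to 1 (fully open), set as the call begins (- or left out, the last holds). The fingers move at their own pace and stop on an object; FORCE is the grip in N (left out, the last holds). Time passes only in rows, so rows that do not move let the fingers close. It gives the time, the measured TCP pose, the force, the opening and the grip force at its end, in the units of the state.
- bot.read_state(): the state, without advancing time (a new reading comes with each control period).
- optics.read_camera(name): name is "scene" or "top"; returns a dict with "img" (420x560x3 uint8, red, green, blue), "vertical_fov" (degrees; the focal length in pixels is half the picture's height over the tangent of half this angle, whatever the lens; pixels are square), "cx", "cy" (the principal point, pixels), "k1" (the pictures are not rectified: a ray, as slopes to the right and down, at radius r is drawn at 1 + k1 r^2 times it, then the intrinsics apply), "R" (3x3) and "t" (3): a world point X has camera coordinates R X + t. Camera axes: x right, y down, z forward; pixel columns grow to the right and rows downward; lengths in m; the calibration is good to about 2 mm. A picture is of the moment at which its call begins. There is no depth.
- bot.finish_job(): hands the job in; it is judged then, once.
The state is a dict: "time": time; "q": joint angles; "joint_vel": joint speeds; "joint_torque": joint torques, N m; "tool_pos": TCP position; "tcp_rot": TCP orientation; "wrist_force": force on the tool from outside, world axes, zero at the start; "torque": the same for the moment, N m; "width": opening from 0.0 (shut) to 1.0 (fully open); "grip_force": force on a finger pad.
Only numpy, scipy, OpenCV 4.12 (cv2) and the standard library are available. Lean on these libraries where they do the work, as an engineer would, in place of code of your own. Each camera call takes 0.05 s, during which the arm holds its last target. There are 200 camera calls.

### The job

Shut down the bench: run the fingertips lightly along the row of five rocker switches on the grey power console in one pass, starting at the end away from the wide master rocker and pushing the raised near half of each one down to off in turn, without lifting away from the row in between. When all five are off, carry on to the master, press its raised half down to off last, and withdraw. Pick nothing up, and leave the small things standing round and on the console where they are.

Things in the scene. Friction and masses are not known exactly. Their poses are not given: they have to be found in the camera images.
- console: grey steel power console screwed to the table, 284 (its y) x 120 (x) x 44 mm high; origin on the table under its centre, +x to its rear, +y left, z up. Along its top, pivots on the line x = -18 mm: five like white rockers at y = +104, +73, +42, +11, -20 mm, then the wide master at y = -90 mm. The top in front of them (x -35 to -60 mm) is bare
- row_start (a point): point on the console: front end of the near half of rocker 1 (left end of the row, farthest from the master), at the height its top has when OFF, 49.5 mm over the table; 17 mm in front of the pivot line. When ON the top here is 54 mm high. A fingertip drawn along the row at this height or up to 1.5 mm over it rides each rocker down off
- row_end (a point): the same point for rocker 5, 124 mm along the row from row_start (the console's -y), the last before the gap
- master_press (a point): the same point for the wide master rocker, 70 mm beyond row_end on the same line
- rocker_1 (a joint): leftmost rocker, 28 mm wide (y), 34 mm long (x): 0 = ON, near half (toward the robot) raised, far half level; 0.26 rad = OFF, near half down level. Over-centre spring: past the middle (0.13) it snaps to the end; about 1 to 2 N at the front end moves it. Its top is crowned: the sides slope down at up to 28 degrees, so a fingertip coming sideways rides up on it
- rocker_2 (a joint): rocker 2 of 5 counted from the left, made like rocker 1, 31 mm from the one before: 0 = ON (near half raised), 0.26 rad = OFF (near half level); snaps past 0.13
- rocker_3 (a joint): rocker 3 of 5 counted from the left, made like rocker 1, 31 mm from the one before: 0 = ON (near half raised), 0.26 rad = OFF (near half level); snaps past 0.13
- rocker_4 (a joint): rocker 4 of 5 counted from the left, made like rocker 1, 31 mm from the one before: 0 = ON (near half raised), 0.26 rad = OFF (near half level); snaps past 0.13
- rocker_5 (a joint): rocker 5 of 5 counted from the left, made like rocker 1, 31 mm from the one before: 0 = ON (near half raised), 0.26 rad = OFF (near half level); snaps past 0.13
- master (a joint): master rocker at the right end, 38 mm wide (12 mm flat, sloping sides), 34 mm long: 0 = ON (near half raised), 0.26 rad = OFF (near half level); snaps past 0.13; about 2 to 3 N at its front end
- dropper_a: dropper bottle with blue cap, 24 mm across, 56 mm high, standing behind the console; origin under its centre; loose bystander, stays where it is
- dropper_b: dropper bottle with red cap, 24 mm across, 56 mm high, standing behind the console; origin under its centre; loose bystander, stays where it is
- timer: flat white bench timer, 62x66x17 mm, behind the console; origin under its centre; loose bystander, stays where it is
- marker_a: marker pen, 138 mm long, 18 mm thick, lying in front of the console; origin under its centre; loose bystander, stays where it is
- cassette_a: white test cassette, 70x21x5 mm, lying in front of the console; origin under its centre; loose bystander, stays where it is
- cassette_b: second white test cassette, 70x21x5 mm, lying in front of the console; origin under its centre; loose bystander, stays where it is
- usb_stick: black memory stick, 19x54x10 mm, lying on the right rear of the console's top; origin under its centre; loose bystander, stays where it is

How it is judged:
By the outcome, as a careful person would: the job done as asked, in the order asked, and still so for the second after the job is handed in, with the robot touching nothing.
It also fails if it takes over 43 s, if anything falls off the work surface, if the arm or the gripper's body presses on something with over 40 N, if the wrist force passes 120 N, or if a joint passes its speed limit or range.

## Working session

There is one attempt and no reset: what is moved stays moved. The work goes in short steps, Python scripts to look and compute and a shell command to move; the robot and the scene stay as the last step left them, time stands still between calls to the robot, and variables do not carry over. Pictures are saved under pics/ and viewed, at most 10 in all, crops included, and the job is handed in when it is done.

```bash
mkdir -p pics; ls; python3 - <<'E'
from workcell import bot, optics
import cv2,pickle
d={}
for n in("scene","top"):
    c=optics.read_camera(n); d[n]=c
    cv2.imwrite(f"pics/{n}0.png",c["img"][:,:,::-1])
    print(n,c["vertical_fov"],c["cx"],c["cy"],c["k1"],c["R"],c["t"])
pickle.dump(d,open("c0.pkl","wb"))
print(bot.read_state(),bot.hold_point_z)
E
```

```text
pics
scene 44.005245636992704 276.07813361104803 216.06421259932927 -0.012287379586412977 [[-0.5812779  -0.81339247 -0.02255419]
 [-0.50358827  0.38137674 -0.77521006]
 [ 0.63915167 -0.43925445 -0.63130078]] [0.32377428 0.31469045 0.66719276]
top 43.84015737130298 279.51943905510586 202.1957761613815 -0.07535772314466758 [[ 0.00618416 -0.99964443 -0.02593762]
 [-0.99613527 -0.00388571 -0.08774636]
 [ 0.08761438  0.02638001 -0.99580511]] [0.01980122 0.532233   0.98458914]
{'time': 0.1, 'q': array([-1.33988870e+00,  2.64727896e-01,  1.60526323e+00, -7.43536056e-06,
        1.27369503e+00, -3.69050507e-02]), 'joint_vel': array([ 0.00046406, -0.00223238, -0.00584418,  0.00202943,  0.00202716,
       -0.00012354]), 'joint_torque': array([-9.34658175e-06, -5.16708255e+01, -3.68590450e+01, -1.45457493e-04,
        6.31988427e-03, -1.52921712e-05]), 'tool_pos': array([ 0.17854335, -0.65063852,  0.40343846]), 'tcp_rot': array([-3.11140411e+00, -4.19148410e-01,  3.29379371e-04]), 'wrist_force': array([-0.37228289, -0.53818749, -0.58187152]), 'torque': array([ 0.03944469, -0.03669436,  0.01732002]), 'grip_force': 0.0, 'width': 1.0002287534379237} 0.1547
```

View pics/scene0.png

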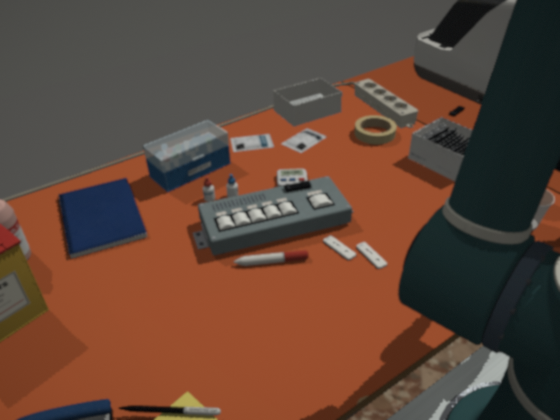

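View pics/top0.png

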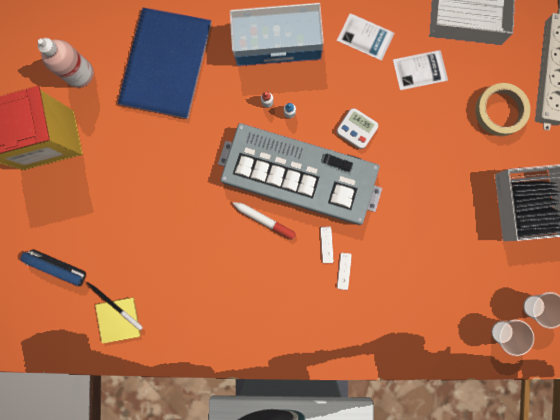

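The top view shows the console at about (300,172), with rockers 1–5 running from (244,166) to (309,184) and the master at (343,194). In the scene view the rockers run from (225,221) to (288,207) and the master is at (319,200). The marker and cassettes lie in front. Next I measure the rockers in both views.

```bash
cat > h.py <<'E'
import numpy as np,cv2
def K(c):
    f=210/np.tan(np.radians(c["vertical_fov"])/2); return np.array([[f,0,c["cx"]],[0,f,c["cy"]],[0,0,1]])
D=lambda c:np.array([c["k1"],0,0,0,0.])
def ray(c,uv):
    p=cv2.undistortPoints(np.array(uv,float).reshape(-1,1,2),K(c),D(c)).reshape(-1,2)
    R=np.array(c["R"]); d=np.c_[p,np.ones(len(p))]@R; return -R.T@np.array(c["t"]),d
def onz(c,uv,z):
    o,d=ray(c,uv); return o+d*((z-o[2])/d[:,2])[:,None]
def proj(c,X):
    return cv2.projectPoints(np.array(X,float).reshape(-1,1,3),cv2.Rodrigues(np.array(c["R"]))[0],np.array(c["t"],float),K(c),D(c))[0].reshape(-1,2)
def tri(c1,u1,c2,u2):
    o1,d1=ray(c1,u1);o2,d2=ray(c2,u2);P=[]
    for a,b in zip(d1,d2):
        s=np.linalg.lstsq(np.c_[a,-b],o2-o1,rcond=None)[0]
        p,q=o1+a*s[0],o2+b*s[1];P.append(np.r_[(p+q)/2,np.linalg.norm(p-q)])
    return np.array(P)
E
python3 - <<'E'
import pickle;from h import *
d=pickle.load(open("c0.pkl","rb"))
for n,(x0,y0,x1,y1) in dict(top=(210,115,390,230),scene=(185,165,365,280)).items():
    c=d[n]; im=c["img"]; m=(im.min(2)>(165 if n=="top" else 150)).astype(np.uint8)
    m[:y0]=0;m[y1:]=0;m[:,:x0]=0;m[:,x1:]=0
    k,l,s,ce=cv2.connectedComponentsWithStats(m)
    print(n)
    for i in range(1,k):
        if s[i,4]>25: print(ce[i].round(1),s[i], onz(c,ce[i],.05).round(4)[0])
    cv2.imwrite(f"pics/{n}crop.png",cv2.resize(im[y0:y1,x0:x1,::-1],None,fx=4.4,fy=4.4,interpolation=cv2.INTER_CUBIC))
E
```

```text
top
[357.2 130.5] [338 115  40  33 567] [ 0.6673 -0.1252  0.05  ]
[249.4 150.6] [244 147  11   8  58] [0.6281 0.0797 0.05  ]
[264.9 155.3] [260 152  11   8  57] [0.6192 0.0501 0.05  ]
[244.7 165.8] [236 157  17  20 228] [0.5989 0.0883 0.05  ]
[280.2 160. ] [275 157  12   7  57] [0.6101 0.0209 0.05  ]
[260.3 170.4] [252 161  17  20 229] [0.5902 0.0586 0.05  ]
[295.9 164.5] [291 161  11   8  59] [ 0.6016 -0.0087  0.05  ]
[275.9 175.1] [267 166  18  20 235] [0.5812 0.029  0.05  ]
[311.5 169.4] [306 166  12   8  63] [ 0.5923 -0.0383  0.05  ]
[291.5 180. ] [283 171  17  20 232] [ 0.572  -0.0007  0.05  ]
[307.1 184.6] [298 175  18  21 236] [ 0.5632 -0.0301  0.05  ]
[347.1 180.1] [339 176  17   9  90] [ 0.5722 -0.1053  0.05  ]
[342.6 195.4] [331 185  23  23 335] [ 0.5432 -0.0968  0.05  ]
[376.3 198.9] [371 188  11  23  80] [ 0.5368 -0.16    0.05  ]
[255.3 214.2] [234 203  42  24 283] [0.507  0.0673 0.05  ]
[325.5 228. ] [321 227  10   3  30] [ 0.4817 -0.0645  0.05  ]
scene
[298.2 175.3] [286 170  20   9  46] [ 0.6324 -0.1123  0.05  ]
[319.8 198.5] [312 194  18  10 116] [ 0.543  -0.0975  0.05  ]
[286.9 206.2] [281 202  14   9  78] [ 0.5624 -0.0309  0.05  ]
[271.8 209.6] [266 205  14  10  84] [ 0.5714 -0.0016  0.05  ]
[256.7 213.3] [251 209  13   9  85] [0.5798 0.028  0.05  ]
[241.2 216.8] [235 212  14  10  87] [0.5887 0.0574 0.05  ]
[225.4 220.4] [220 216  13   9  89] [0.5977 0.0869 0.05  ]
[339.8 246.9] [325 237  30  21 228] [ 0.4127 -0.0363  0.05  ]
[361.9 246.7] [358 243   7  10  43] [ 0.3897 -0.0676  0.05  ]
[261.8 256. ] [242 254  40   5  85] [0.4761 0.087  0.05  ]
```

View pics/topcrop.png

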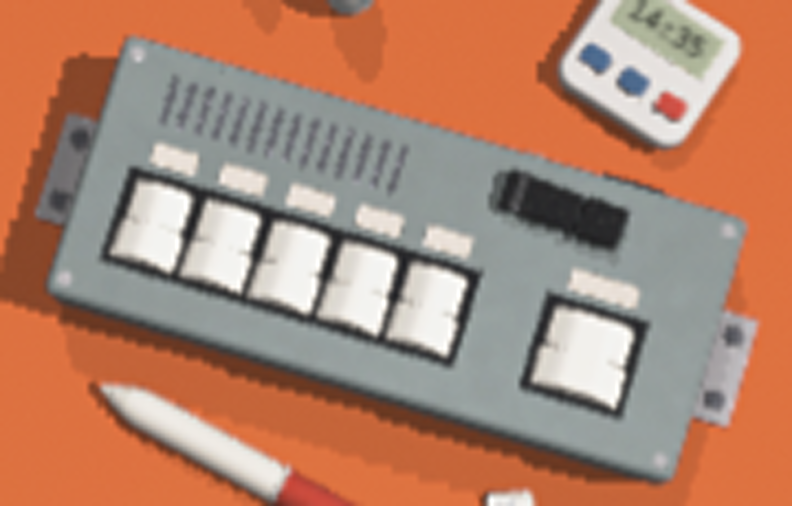

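View pics/scenecrop.png

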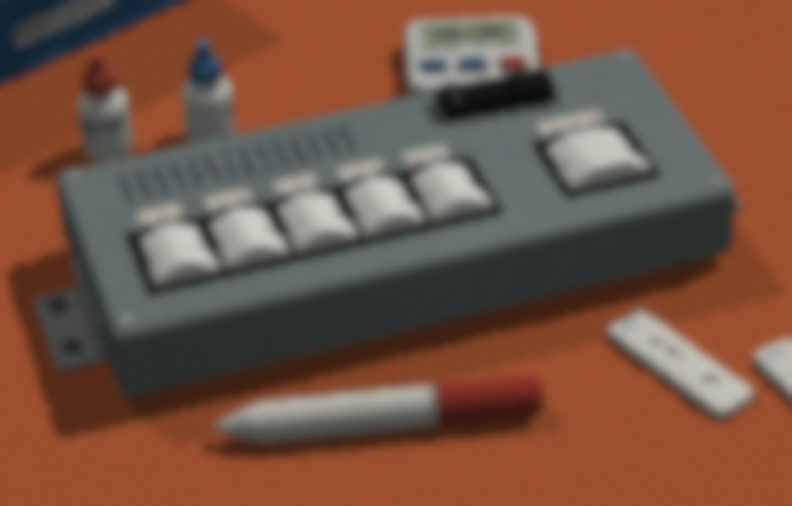

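Both views agree to about 1.5 mm: the row and master are clear, all six switches have the near half raised, and the strip in front is bare. I'll fit the console frame and work out the first move.

```bash
cat >> h.py <<'E'
import json
def tip(st): 
    R=cv2.Rodrigues(np.array(st["tcp_rot"],float))[0]; return np.array(st["tool_pos"])+R[:,2]*.173,R
def con(P,f): # world->console (m)
    P=np.array(P); return np.r_[np.array(f["R"]).T@(P[:2]-f["o"]),P[2]]
def delta(st,f,goal):  # shift in tool axes, mm, to put tip at console point goal
    p,R=tip(st); g=np.r_[np.array(f["R"])@goal[:2]+f["o"],goal[2]]
    return (R.T@(g-p)*1000).round(1)
def frame(): return json.load(open("f.json"))
E
python3 - <<'E'
import pickle;from h import *
from workcell import bot
d=pickle.load(open("c0.pkl","rb"))
T=[(244.7,165.8),(260.3,170.4),(275.9,175.1),(291.5,180),(307.1,184.6),(342.6,195.4)]
S=[(225.4,220.4),(241.2,216.8),(256.7,213.3),(271.8,209.6),(286.9,206.2),(319.8,198.5)]
P=tri(d["top"],T,d["scene"],S); print(P.round(4))
sc=onz(d["top"],np.array([(137,53),(727,230),(660,460),(65,278)])/4.4+[210,115],.044); print("screws",sc.round(4),"centre",sc.mean(0))
m=np.array([[-.018,y] for y in(.104,.073,.042,.011,-.02,-.09)])
Q=(onz(d["top"],T,.051)[:,:2]+onz(d["scene"],S,.051)[:,:2])/2
a,b=m-m.mean(0),Q-Q.mean(0); th=np.arctan2((a[:,0]*b[:,1]-a[:,1]*b[:,0]).sum(),(a*b).sum())
R=np.array([[np.cos(th),-np.sin(th)],[np.sin(th),np.cos(th)]]); o=Q.mean(0)-R@m.mean(0)
print("yaw",np.degrees(th),"o",o,"res",((m@R.T+o-Q)*1000).round(1))
f=dict(R=R.tolist(),o=o.tolist()); json.dump(f,open("f.json","w"))
print("screws in console",[ (con(s,f)*1000).round(1) for s in sc])
st=bot.read_state(); p,Rt=tip(st); print("tip",p,"tool x ang",np.degrees(np.arctan2(Rt[1,0],Rt[0,0])),"delta",delta(st,f,np.array([-.037,.138,.15])))
E
```

```text
[[ 0.5984  0.0876  0.0499  0.0018]
 [ 0.5896  0.0579  0.0497  0.0018]
 [ 0.5808  0.0283  0.0495  0.0017]
 [ 0.5716 -0.001   0.0503  0.0011]
 [ 0.5629 -0.0305  0.05    0.0014]
 [ 0.5429 -0.0969  0.0503  0.0006]]
screws [[ 0.6753  0.0967  0.044 ]
 [ 0.5977 -0.1596  0.044 ]
 [ 0.4981 -0.1299  0.044 ]
 [ 0.5759  0.1267  0.044 ]] centre [ 0.58674278 -0.01650318  0.044     ]
yaw -16.63735067461687 o [ 0.58520241 -0.0164052 ] res [[ 0.1  0.5]
 [ 0.1  0.4]
 [ 0.2  0.2]
 [-0.   0. ]
 [-0.1 -0.3]
 [-0.3 -0.9]]
screws in console [array([ 53.9, 134.2,  44. ]), array([  52.9, -133.6,   44. ]), array([ -50.9, -133.7,   44. ]), array([-49.9, 134.5,  44. ])]
tip [ 0.17845927 -0.65028624  0.23043884] tool x ang 15.344657140962262 delta [ 601.7 -640.1   81.8]
```

Height measured about 50 mm, and the fit is within 1 mm. I'll approach at height with the gripper shutting.

```bash
python3 -m jog '[{"dx":24,"dy":-25.6},{"dx":24,"dy":-25.6},{"dx":24,"dy":-25.6},{"dx":24,"dy":-25.6},{"dx":24,"dy":-25.6},{"dx":24,"dy":-25.6},{"dx":24,"dy":-25.6},{"dx":24,"dy":-25.6},{"dx":24,"dy":-25.6},{"dx":24,"dy":-25.6},{"dx":24,"dy":-25.6},{"dx":24,"dy":-25.6},{"dx":24,"dy":-25.6},{"dx":24,"dy":-25.6},{"dx":24,"dy":-25.6},{"dx":24,"dy":-25.6},{"dx":24,"dy":-25.6},{"dx":24,"dy":-25.6},{"dx":24,"dy":-25.6},{"dx":24,"dy":-25.6}]' 0 20
python3 -m jog '[{"dx":24,"dy":-25.6},{"dx":24,"dy":-25.6},{"dx":24,"dy":-25.6},{"dx":24,"dy":-25.6},{"dx":24,"dy":-25.6},{"az":6.4},{"az":6.4},{"az":6.4},{"az":6.4},{"az":6.4},{"dz":20},{"dz":20},{"dz":20},{},{}]'
cat > s.py <<'E'
import sys;from h import *
from workcell import bot
st=bot.read_state();f=frame();p,R=tip(st)
print("t",st["time"],"tip console mm",(con(p,f)*1000).round(1),"ang",np.degrees(np.arctan2(R[1,0],R[0,0])).round(2),"tilt",R[:,2].round(4),"F",np.round(st["wrist_force"],2),"w",round(st["width"],3))
print("delta",delta(st,f,np.array([float(a) for a in sys.argv[1:4]])/1000))
E
python3 s.py -37 136 60
```

```text
t 0.1 tip console mm [-208.2 -723.8  230.4] ang 15.34 tilt [-5.e-04  2.e-03 -1.e+00] F [-0.37 -0.54 -0.58] w 1.0
delta [ 600.6 -638.2  171.8]invalid input
invalid input
```

```bash
python3 -m jog '[{"dx":24,"dy":-25.6,"dz":0,"ax":0,"ay":0,"az":0}]' 0 20; python3 -m jog '[{"dx":24,"dy":-25.6}]' 0 20;  python3 s.py -37 136 60
```

```text
time: 0.18
tool_pos: [0.1929, -0.6228, 0.4033]
tcp_rot: [3.113, 0.414, -0.003]
wrist_force: [0.6, 0.6, 1.2]
width: 0.886
grip_force: 0.0
t 0.1833 tip console mm [-202.5 -693.8  230.3] ang 15.16 tilt [-0.0018 -0.0018 -1.    ] F [0.61 0.62 1.25] w 0.886
delta [ 578.2 -618.3  168.3]invalid input
```

All six keys are required in each row.

```bash
python3 -m jog '[{"dx":26,"dy":-28,"dz":0,"ax":0,"ay":0,"az":0},{"dx":26,"dy":-28,"dz":0,"ax":0,"ay":0,"az":0},{"dx":26,"dy":-28,"dz":0,"ax":0,"ay":0,"az":0},{"dx":26,"dy":-28,"dz":0,"ax":0,"ay":0,"az":0},{"dx":26,"dy":-28,"dz":0,"ax":0,"ay":0,"az":0},{"dx":26,"dy":-28,"dz":0,"ax":0,"ay":0,"az":0},{"dx":26,"dy":-28,"dz":0,"ax":0,"ay":0,"az":0},{"dx":26,"dy":-28,"dz":0,"ax":0,"ay":0,"az":0},{"dx":26,"dy":-28,"dz":0,"ax":0,"ay":0,"az":0},{"dx":26,"dy":-28,"dz":0,"ax":0,"ay":0,"az":0},{"dx":26,"dy":-28,"dz":0,"ax":0,"ay":0,"az":0},{"dx":26,"dy":-28,"dz":0,"ax":0,"ay":0,"az":0},{"dx":26,"dy":-28,"dz":0,"ax":0,"ay":0,"az":0},{"dx":26,"dy":-28,"dz":0,"ax":0,"ay":0,"az":0},{"dx":26,"dy":-28,"dz":0,"ax":0,"ay":0,"az":0},{"dx":26,"dy":-28,"dz":0,"ax":0,"ay":0,"az":0},{"dx":26,"dy":-28,"dz":0,"ax":0,"ay":0,"az":0},{"dx":26,"dy":-28,"dz":0,"ax":0,"ay":0,"az":0}]'
python3 -m jog '[{"dx":26,"dy":-28,"dz":0,"ax":0,"ay":0,"az":0},{"dx":26,"dy":-28,"dz":0,"ax":0,"ay":0,"az":0},{"dx":26,"dy":-28,"dz":0,"ax":0,"ay":0,"az":0},{"dx":26,"dy":-28,"dz":0,"ax":0,"ay":0,"az":0},{"dx":0,"dy":0,"dz":0,"ax":0,"ay":0,"az":6.4},{"dx":0,"dy":0,"dz":0,"ax":0,"ay":0,"az":6.4},{"dx":0,"dy":0,"dz":0,"ax":0,"ay":0,"az":6.4},{"dx":0,"dy":0,"dz":0,"ax":0,"ay":0,"az":6.4},{"dx":0,"dy":0,"dz":0,"ax":0,"ay":0,"az":6.4},{"dx":0,"dy":0,"dz":20,"ax":0,"ay":0,"az":0},{"dx":0,"dy":0,"dz":20,"ax":0,"ay":0,"az":0},{"dx":0,"dy":0,"dz":20,"ax":0,"ay":0,"az":0},{"dx":0,"dy":0,"dz":0,"ax":0,"ay":0,"az":0},{"dx":0,"dy":0,"dz":0,"ax":0,"ay":0,"az":0},{"dx":0,"dy":0,"dz":0,"ax":0,"ay":0,"az":0}]'
python3 s.py -37 136 60
```

```text
time: 1.68
tool_pos: [0.5132, -0.008, 0.4044]
tcp_rot: [3.113, 0.42, -0.001]
wrist_force: [0.3, -0.4, 0.3]
width: 0.003
grip_force: 0.0
time: 2.93
tool_pos: [0.5839, 0.1255, 0.3454]
tcp_rot: [-3.108, 0.455, -0.001]
wrist_force: [0.6, 0.8, 0.4]
width: -0.001
grip_force: 0.0
t 2.9333 tip console mm [-41.8 135.6 172.4] ang -16.66 tilt [ 5.e-04  1.e-04 -1.e+00] F [0.59 0.75 0.37] w -0.001
delta [  4.8  -0.3 112.4]
```

```bash
python3 -m jog '[{"dx":5,"dy":0,"dz":25,"ax":0,"ay":0,"az":0},{"dx":0,"dy":0,"dz":25,"ax":0,"ay":0,"az":0},{"dx":0,"dy":0,"dz":25,"ax":0,"ay":0,"az":0},{"dx":0,"dy":0,"dz":20,"ax":0,"ay":0,"az":0},{"dx":0,"dy":0,"dz":10,"ax":0,"ay":0,"az":0},{"dx":0,"dy":0,"dz":7,"ax":0,"ay":0,"az":0},{"dx":0,"dy":0,"dz":0,"ax":0,"ay":0,"az":0},{"dx":0,"dy":0,"dz":0,"ax":0,"ay":0,"az":0},{"dx":0,"dy":0,"dz":0,"ax":0,"ay":0,"az":0}]'
python3 s.py -37 136 50.3
cat > pic.py <<'E'
import sys;from h import *
from workcell import optics
I=[]
for n,(x0,y0,x1,y1) in dict(top=(200,110,400,230),scene=(180,150,380,270)).items():
    im=optics.read_camera(n)["img"][y0:y1,x0:x1,::-1]; I.append(cv2.resize(im,None,fx=2.5 if 0 else 2.5,fy=2.5,interpolation=cv2.INTER_CUBIC))
cv2.imwrite(f"pics/{sys.argv[1]}.png",np.vstack(I))
E
python3 pic.py a
```

```text
time: 3.68
tool_pos: [0.5894, 0.1243, 0.2346]
tcp_rot: [-3.107, 0.455, -0.005]
wrist_force: [-0.0, -1.5, 0.2]
width: -0.001
grip_force: 0.0
t 3.6833 tip console mm [-35.8 136.2  61.6] ang -16.65 tilt [ 3.1e-03  5.0e-04 -1.0e+00] F [-0.02 -1.55  0.23] w -0.001
delta [-1.3  0.2 11.3]
```

View pics/a.png

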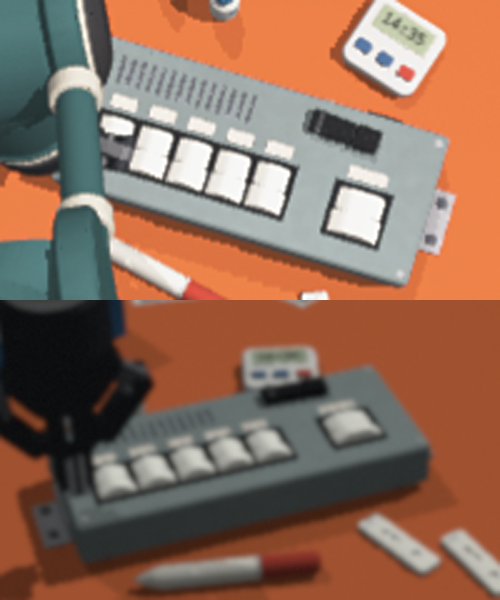

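The fingertips hang over the left end of the console, bottom near crop (76,493), that is scene pixel (210,227), clear of rocker 1. I'll check that height against the kinematic tip.

```bash
python3 - <<'E'
import pickle;from h import *
from workcell import bot
d=pickle.load(open("c0.pkl","rb"));st=bot.read_state();p,R=tip(st)
for ex in(-11,11):
  for ey in(-8,8): print(ex,ey,proj(d["scene"],p+R@[ex/1000,ey/1000,0]).round(1))
print((con(p,frame())*1000).round(1))
im=d["scene"]
from workcell import optics
c=optics.read_camera("scene")["img"][185:250,190:240,::-1]
cv2.imwrite("pics/b.png",cv2.resize(cv2.convertScaleAbs(c,alpha=2),None,fx=9,fy=9,interpolation=cv2.INTER_CUBIC))
E
```

```text
-11 -8 [[206.8 230.3]]
-11 8 [[215.4 228.3]]
11 -8 [[204.1 223. ]]
11 8 [[212.5 221. ]]
[-36.  136.1  61.4]
```

View pics/b.png

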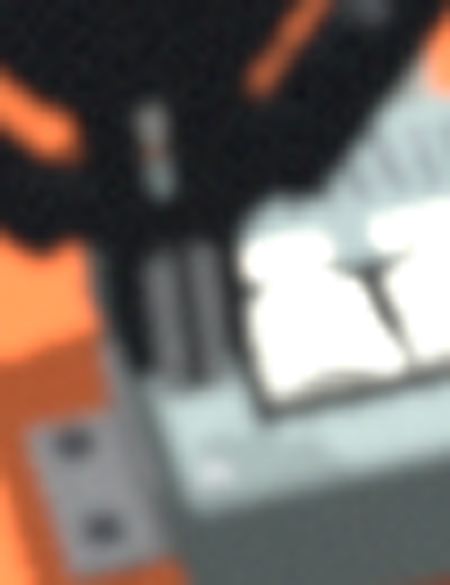

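Columns match. The bottom edge looks up to a few mm higher than predicted, though blur makes that uncertain. I'll lower to sweep height over the bare left end and touch it lightly to calibrate the height.

```bash
python3 -m jog '[{"dx":1,"dy":2,"dz":5,"ax":0,"ay":0,"az":0},{"dx":1,"dy":2,"dz":4,"ax":0,"ay":0,"az":0},{"dx":1,"dy":2,"dz":3,"ax":0,"ay":0,"az":0},{"dx":0,"dy":0,"dz":0,"ax":0,"ay":0,"az":0},{"dx":0,"dy":0,"dz":0,"ax":0,"ay":0,"az":0},{"dx":0,"dy":0,"dz":0,"ax":0,"ay":0,"az":0}]'
python3 s.py -37 136 50.3
python3 -m jog '[{"dx":0,"dy":0,"dz":1.5,"ax":0,"ay":0,"az":0},{"dx":0,"dy":0,"dz":1.5,"ax":0,"ay":0,"az":0},{"dx":0,"dy":0,"dz":0,"ax":0,"ay":0,"az":0},{"dx":0,"dy":0,"dz":0,"ax":0,"ay":0,"az":0}]'; python3 s.py -37 136 50.3
```

```text
time: 4.33
tool_pos: [0.5895, 0.1173, 0.2205]
tcp_rot: [3.108, -0.455, -0.001]
wrist_force: [0.2, -1.0, -0.8]
width: -0.003
grip_force: 0.0
t 4.3333 tip console mm [-34.2 129.4  47.5] ang -16.67 tilt [-4.e-04 -0.e+00 -1.e+00] F [ 0.17 -0.98 -0.83] w -0.003
delta [-2.8 -6.6 -2.8]
time: 4.67
tool_pos: [0.5895, 0.1175, 0.2176]
tcp_rot: [3.108, -0.455, -0.0]
wrist_force: [-0.1, -0.9, 0.1]
width: -0.0
grip_force: 0.0
t 4.6667 tip console mm [-34.2 129.5  44.6] ang -16.65 tilt [-1.e-04  0.e+00 -1.e+00] F [-0.11 -0.87  0.06] w -0.0
delta [-2.8 -6.4 -5.7]
```

```bash
for i in 1 2 3; do echo; done; python3 -m jog '[{"dx":0,"dy":0,"dz":0.5,"ax":0,"ay":0,"az":0},{"dx":0,"dy":0,"dz":0,"ax":0,"ay":0,"az":0}]'|grep -E 'pos|force'
python3 -m jog '[{"dx":0,"dy":0,"dz":0.5,"ax":0,"ay":0,"az":0},{"dx":0,"dy":0,"dz":0,"ax":0,"ay":0,"az":0}]'|grep -E 'pos|force'
python3 -m jog '[{"dx":0,"dy":0,"dz":0.5,"ax":0,"ay":0,"az":0},{"dx":0,"dy":0,"dz":0,"ax":0,"ay":0,"az":0}]'|grep -E 'pos|force'
```

```text
tool_pos: [0.5896, 0.1175, 0.2175]
wrist_force: [-0.7, 0.2, 3.2]
grip_force: 1.1
tool_pos: [0.5896, 0.1175, 0.2175]
wrist_force: [-2.4, -0.7, 5.7]
grip_force: 2.8
tool_pos: [0.5896, 0.1175, 0.2175]
wrist_force: [-3.9, -0.4, 8.2]
grip_force: 4.2
```

The touch puts the tip 0.5 mm lower than nominal, with compliance of about 5 N/mm. I'll raise to about 50 mm over the table and sweep rocker 1.

```bash
python3 -m jog '[{"dx":0,"dy":0,"dz":-4,"ax":0,"ay":0,"az":0},{"dx":-2.8,"dy":0,"dz":-3.4,"ax":0,"ay":0,"az":0},{"dx":0,"dy":0,"dz":0,"ax":0,"ay":0,"az":0},{"dx":0,"dy":0,"dz":0,"ax":0,"ay":0,"az":0},{"dx":0,"dy":0,"dz":0,"ax":0,"ay":0,"az":0}]' >/dev/null
python3 s.py -37 104 50.4
python3 -m jog '[{"dx":0,"dy":4,"dz":0,"ax":0,"ay":0,"az":0},{"dx":0,"dy":4,"dz":0,"ax":0,"ay":0,"az":0},{"dx":0,"dy":4,"dz":0,"ax":0,"ay":0,"az":0},{"dx":0,"dy":4,"dz":0,"ax":0,"ay":0,"az":0},{"dx":0,"dy":4,"dz":0,"ax":0,"ay":0,"az":0},{"dx":0,"dy":4,"dz":0,"ax":0,"ay":0,"az":0},{"dx":0,"dy":4,"dz":0,"ax":0,"ay":0,"az":0}]' >/dev/null
python3 s.py -37 73 50.4
python3 -m jog '[{"dx":0,"dy":4,"dz":0,"ax":0,"ay":0,"az":0},{"dx":0,"dy":4,"dz":0,"ax":0,"ay":0,"az":0},{"dx":0,"dy":4,"dz":0,"ax":0,"ay":0,"az":0},{"dx":0,"dy":4,"dz":0,"ax":0,"ay":0,"az":0},{"dx":0,"dy":4,"dz":0,"ax":0,"ay":0,"az":0},{"dx":0,"dy":4,"dz":0,"ax":0,"ay":0,"az":0}]' >/dev/null
python3 s.py -37 73 50.4; python3 pic.py c
```

```text
t 5.5833 tip console mm [-37.1 129.5  50.4] ang -16.66 tilt [-1.e-04 -0.e+00 -1.e+00] F [-0.33  0.1   1.15] w 0.003
delta [ 0.1 25.5  0. ]
t 6.1667 tip console mm [-37.1 100.7  50.4] ang -16.67 tilt [-5.e-04 -2.e-04 -1.e+00] F [ 0.74 -0.02 -0.51] w -0.0
delta [ 0.2 27.7  0. ]
t 6.6667 tip console mm [-37.   77.   50.6] ang -16.64 tilt [-2.e-04 -3.e-04 -1.e+00] F [0.58 0.72 0.12] w 0.002
delta [0.  4.  0.2]
```

View pics/c.png

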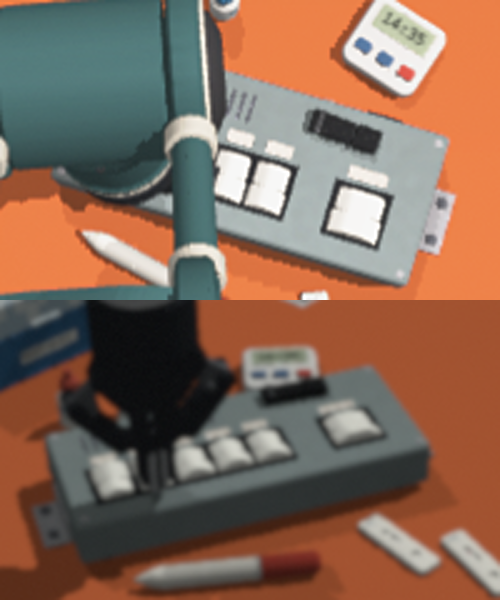

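Rocker 1, at crop (110,478), now stands with its far half raised (off). The tip is on rocker 2 at (152,490). I'll carry on past rocker 5 and check before the master.

```bash
python3 -m jog '[{"dx":0,"dy":4,"dz":0,"ax":0,"ay":0,"az":0},{"dx":0,"dy":4,"dz":0,"ax":0,"ay":0,"az":0},{"dx":0,"dy":4,"dz":0,"ax":0,"ay":0,"az":0},{"dx":0,"dy":4,"dz":0,"ax":0,"ay":0,"az":0},{"dx":0,"dy":4,"dz":0,"ax":0,"ay":0,"az":0},{"dx":0,"dy":4,"dz":0,"ax":0,"ay":0,"az":0},{"dx":0,"dy":4,"dz":0,"ax":0,"ay":0,"az":0},{"dx":0,"dy":4,"dz":0,"ax":0,"ay":0,"az":0},{"dx":0,"dy":4,"dz":0,"ax":0,"ay":0,"az":0},{"dx":0,"dy":4,"dz":0,"ax":0,"ay":0,"az":0},{"dx":0,"dy":4,"dz":0,"ax":0,"ay":0,"az":0},{"dx":0,"dy":4,"dz":0,"ax":0,"ay":0,"az":0},{"dx":0,"dy":4,"dz":0,"ax":0,"ay":0,"az":0},{"dx":0,"dy":4,"dz":0,"ax":0,"ay":0,"az":0},{"dx":0,"dy":4,"dz":0,"ax":0,"ay":0,"az":0}]' >/dev/null
python3 s.py -37 -20 50.4
python3 -m jog '[{"dx":0,"dy":4,"dz":0,"ax":0,"ay":0,"az":0},{"dx":0,"dy":4,"dz":0,"ax":0,"ay":0,"az":0},{"dx":0,"dy":4,"dz":0,"ax":0,"ay":0,"az":0},{"dx":0,"dy":4,"dz":0,"ax":0,"ay":0,"az":0},{"dx":0,"dy":4,"dz":0,"ax":0,"ay":0,"az":0},{"dx":0,"dy":4,"dz":0,"ax":0,"ay":0,"az":0},{"dx":0,"dy":4,"dz":0,"ax":0,"ay":0,"az":0},{"dx":0,"dy":4,"dz":0,"ax":0,"ay":0,"az":0},{"dx":0,"dy":4,"dz":0,"ax":0,"ay":0,"az":0},{"dx":0,"dy":4,"dz":0,"ax":0,"ay":0,"az":0},{"dx":0,"dy":4,"dz":0,"ax":0,"ay":0,"az":0},{"dx":0,"dy":4,"dz":0,"ax":0,"ay":0,"az":0},{"dx":0,"dy":4,"dz":0,"ax":0,"ay":0,"az":0},{"dx":0,"dy":4,"dz":0,"ax":0,"ay":0,"az":0},{"dx":0,"dy":2,"dz":0,"ax":0,"ay":0,"az":0}]' >/dev/null
python3 s.py -37 -90 50.4
python3 - <<'E'
import pickle;from h import *
from workcell import optics
a=pickle.load(open("c0.pkl","rb"))["scene"]["img"];b=optics.read_camera("scene")["img"]
I=[cv2.resize(i[180:250,205:345,::-1],None,fx=4.2,fy=4.2,interpolation=cv2.INTER_CUBIC) for i in(a,b)]
cv2.imwrite("pics/d.png",np.vstack(I))
E
```

```text
t 8.0167 tip console mm [-37.   17.   50.6] ang -16.64 tilt [ 0.e+00 -3.e-04 -1.e+00] F [-0.38  0.46 -0.2 ] w -0.003
delta [-0.  37.   0.3]
t 9.2667 tip console mm [-37.1 -41.1  50.6] ang -16.67 tilt [-1.e-04 -1.e-04 -1.e+00] F [ 0.23  0.25 -0.1 ] w -0.0
delta [ 0.1 48.9  0.2]
```

View pics/d.png

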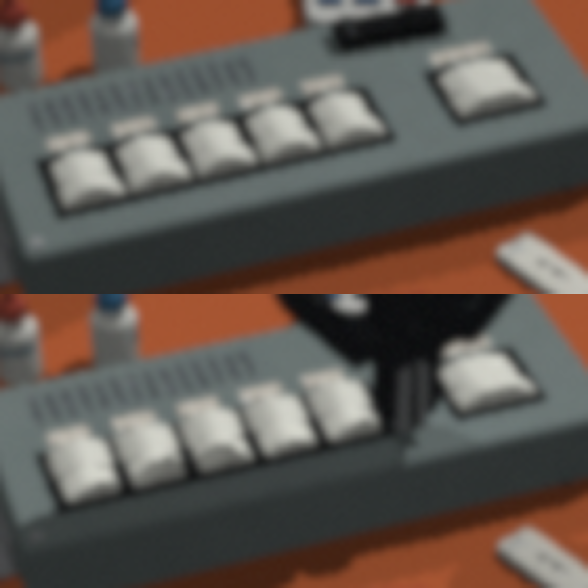

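Compared with the start (upper half), all five rockers (lower half, crop (80,465) to (340,405)) now stand with the far half raised and cover the foot of their labels. They are off. The master at (487,380) is unchanged. On to the master, press, and withdraw.

```bash
python3 -m jog '[{"dx":0,"dy":4,"dz":0,"ax":0,"ay":0,"az":0},{"dx":0,"dy":4,"dz":0,"ax":0,"ay":0,"az":0},{"dx":0,"dy":4,"dz":0,"ax":0,"ay":0,"az":0},{"dx":0,"dy":4,"dz":0,"ax":0,"ay":0,"az":0},{"dx":0,"dy":4,"dz":0,"ax":0,"ay":0,"az":0},{"dx":0,"dy":4,"dz":0,"ax":0,"ay":0,"az":0},{"dx":0,"dy":4,"dz":0,"ax":0,"ay":0,"az":0},{"dx":0,"dy":4,"dz":0,"ax":0,"ay":0,"az":0},{"dx":0,"dy":4,"dz":0,"ax":0,"ay":0,"az":0},{"dx":0,"dy":4,"dz":0,"ax":0,"ay":0,"az":0},{"dx":0,"dy":4,"dz":0,"ax":0,"ay":0,"az":0},{"dx":0,"dy":4,"dz":0,"ax":0,"ay":0,"az":0},{"dx":0,"dy":1,"dz":0,"ax":0,"ay":0,"az":0},{"dx":0,"dy":0,"dz":0.6,"ax":0,"ay":0,"az":0},{"dx":0,"dy":0,"dz":0.4,"ax":0,"ay":0,"az":0},{"dx":0,"dy":0,"dz":0,"ax":0,"ay":0,"az":0}]' >/dev/null
python3 s.py -37 -90 50
python3 -m jog '[{"dx":0,"dy":0,"dz":-5,"ax":0,"ay":0,"az":0},{"dx":0,"dy":0,"dz":-15,"ax":0,"ay":0,"az":0},{"dx":0,"dy":0,"dz":-30,"ax":0,"ay":0,"az":0},{"dx":0,"dy":0,"dz":-30,"ax":0,"ay":0,"az":0},{"dx":0,"dy":0,"dz":-30,"ax":0,"ay":0,"az":0},{"dx":0,"dy":0,"dz":-30,"ax":0,"ay":0,"az":0},{"dx":0,"dy":0,"dz":-20,"ax":0,"ay":0,"az":0},{"dx":0,"dy":0,"dz":0,"ax":0,"ay":0,"az":0},{"dx":0,"dy":0,"dz":0,"ax":0,"ay":0,"az":0},{"dx":0,"dy":0,"dz":0,"ax":0,"ay":0,"az":0}]' >/dev/null
python3 s.py -37 -90 50
python3 pic.py e
```

```text
t 10.65 tip console mm [-37.  -89.8  49.9] ang -16.64 tilt [-1.e-04 -5.e-04 -1.e+00] F [-1.61 -1.89  2.79] w -0.002
delta [-0.   0.2 -0.1]
t 11.4833 tip console mm [-37.8 -89.3 208.7] ang -16.64 tilt [-1.2e-03  5.0e-04 -1.0e+00] F [-0.37 -0.1  -0.4 ] w 0.003
delta [  1.    0.7 158.7]
```

View pics/e.png

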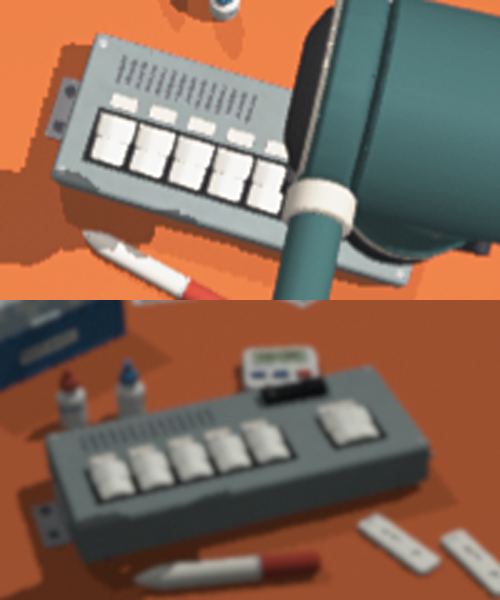

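All five rockers (scene crop (110,475) to (265,440)) and the master (350,422) now have the far half raised. The bottles, timer, stick, marker and cassettes haven't moved, and the arm is clear and still, so I'm handing in.

```bash
python3 -c "
from workcell import bot
print(bot.finish_job())"
```

```text
the job is handed in; nothing more can be done
None
```

The bench is shut down: rockers 1–5 went off in one pass, the master was pressed off last, and the camera shows all six off with nothing visibly moved; I handed it in at about 11.6 s, after one light touch (about 8 N) on the bare left end of the console to set the height.

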